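Pin the turning drive cradle

TASK

Turn the cradle that carries the opened drive (it has a black crank handle) until the hole in its yellow tongue lines up with the holes of the red clevis. Then take the red-knobbed lock pin from the rack and push it down through all the holes until it is fully home, its collar flat on the clevis, and let go. Leave the two spare pins in the rack, and do not shift or tip the bottle or the tin.

Things in the scene. Friction and masses are not known exactly. Their poses are not given: they have to be found in the camera images.
- fixture: Fixed turning fixture, left or right of the bench's middle, turned any way: black round base 144 mm across, 16 mm high, with a red C-shaped clevis on its rim. Origin: middle of the base on the bench, on the vertical turning axis of the cradle; x points to the clevis, which is 36 mm wide and reaches from 79 to 123 mm out along x. The tongue swings in its slot.
- clevis_hole (a point): Centre of the 10 mm hole in the clevis's upper jaw (32 to 40 mm height), at its top face, 95 mm from the turning axis; fixed. Right below, the lower jaw (0 to 18 mm) has the same hole, with a stiff friction plunger in it, top at 14 mm: a pin let in stops on it 8 mm short of home and takes a push of about 6 N from there; it does not spring back.
- cradle (a joint): Turn of the cradle about the fixture's vertical axis, rad, counter-clockwise from above positive: the angle from the clevis to the tongue. The holes line up at 0 and at 6.283 (a full turn). No stops, turns either way, stays where it is left (friction 0.12 N m).
- tongue_hole (a point): Centre of the 10 mm hole in the cradle's yellow tongue (28 mm wide, 8 mm thick), at its top face, 29 mm above the bench, 95 mm from the axis. The cradle is an aluminium disc 140 mm across, its top at 29 mm, with an opened drive (100 x 70 mm, up to 45 mm height) fixed on it. A yellow line on the disc points to the tongue.
- handle_top (a point): Middle of the top of the cradle's upright crank handle: black round grip 16 mm across, from 61 to 105 mm above the bench, on a 10 mm steel stem. It stands on the disc 55 mm from the turning axis, 90 degrees counter-clockwise (from above) of the tongue.
- lock_pin: Lock pin, upright in one of the rack's three places: red round knob 16 mm across on a steel collar 20 mm across, 3 mm thick; below it a steel shank 8 mm across, 34 mm long, its last 9 mm tapering to a 3 mm tip. Origin on the axis at the collar's underside, z up (knob from 3 to 39 mm). 40 to 65 g. Fully home, its origin is at clevis_hole.
- pin_tip (a point): The lower tip of the lock pin's shank, 34 mm below its origin.
- blue_pin: Spare pin with a blue knob, like the lock pin but with a shank only 20 mm long; stands in another place of the rack and stays there. Origin at the collar's underside.
- grey_pin: Spare pin with a black knob, like the blue one; stays in the rack. Origin at the collar's underside.
- rack: Fixed grey pin rack, 42 x 140 x 38 mm, with a row of three 10 mm holes along its y axis at -45, 0 and 45 mm. The pins hang in them, collars on its top face at 38 mm. Origin at the middle of its underside. It stands on the other side of the bench from the fixture.
- bottle: White bottle with a blue label, 60 mm across and 180 mm tall, loose, standing between fixture and rack, towards the far side. Origin at the middle of its underside.
- tin: Open steel tin, 68 mm across and 50 mm high, loose, standing on the robot's side between fixture and rack. Origin at the middle of its underside.

How it is judged:
By the outcome, as a careful person would: the job done as asked, in the order asked, and still so for the second after the job is handed in, with the robot touching nothing.
It also fails if it takes over 61 s, if anything falls off the work surface, if the arm or the gripper's body presses on something with over 40 N, if the wrist force passes 120 N, or if a joint passes its speed limit or range.

ROBOT

A 7-joint arm with a two-finger parallel gripper is mounted at the origin on the work surface. World frame = base frame: x ahead of the robot, y to its left, z up, the work surface at z = 0. Lengths are in m, angles in degrees, forces in N, time in s.
With the tool pointing down it reaches from about 0.425 to 0.875 m from the base axis. Payload 8.4 kg.
Tool frame: the origin (TCP) lies midway between the tips of the shut fingers; the grasp point (between the pads) lies 19 mm behind it (r.hold_point_z is the distance from the TCP to the grasp point, in m); z points along the fingers, y is the line along which they close (so a half turn about z gives the same grasp; the last joint's range is limited). The gripper opens to 87 mm and grips with 3 to 60 N. Pads are 19 mm wide; open, the fingers measure 117 mm over their backs; the gripper's body (75 mm by 190 mm) begins 51 mm behind the grasp point.
Start: joints at [59.404, 19.091, 2.286, 83.961, -0.768, 76.965, -3.352], TCP at [0.274, -0.59, 0.223] pointing down, gripper open.
Joint ranges: [-147.57, 147.57], [-21.85, 119.76], [-74.77, 79.35], [14.55, 137.4], [-85.83, 265.84], [4.83, 119.75], [-152.11, 152.11]. Speed limits (degrees/s): [127.2, 127.2, 159.86, 159.86, 180, 180, 180].

INTERFACE

Orientations are given as [roll, pitch, yaw] about the fixed x, y, z axes, in that order (R = Rz(yaw) Ry(pitch) Rx(roll)).
In Python, from station import r gives the robot as it stands.
- The arm moves only by the tool shift_gripper, called after "Emit:" as name(argument=value, ...) on one line, values as JSON. Schema: {"type":"object","properties":{"offsets":{"type":"array","items":{"type":"object","properties":{"rx":{"type":"number"},"ry":{"type":"number"},"rz":{"type":"number"},"tx":{"type":"number"},"ty":{"type":"number"},"tz":{"type":"number"},"aperture":{"type":"number"}},"additionalProperties":false,"required":["aperture"]},"minItems":1,"maxItems":10},"only":{"type":"string"},"quiet":{"type":"boolean"},"lines":{"type":"string"}},"required":["offsets"],"additionalProperties":false}. offsets is a list of rows, 1 to 10 of them, each an object with the fields rx, ry, rz (a rotation vector in normalised numbers (1 is 90 degrees)), tx, ty, tz (the shift in shares of the most that a row can go, 1 being 50 mm), aperture (the finger opening in m); a field left out counts as zero (the opening has to be given); each row shifts and turns the commanded pose from where the row before left it, along the tool's axes as they then stand; what a row does not reach is not made up. A row lasts 1/10 s, in which the tool goes at most 0.05 m and 8.59 degrees, less where a joint would pass 70% of its speed; a pose out of reach is approached as far as the arm can. The fingers move at their own pace and stop on an object; the grip force is fixed at half the most. Time passes only in rows, so rows that do not move let the fingers close. The tool returns the time, the measured TCP pose, the force, the opening and the grip force at its end. only (a regular expression) keeps the lines of the reply that match it, lines (a string "A,B") keeps lines A to B, and quiet returns only ok. No shift or turn number may pass 1 either way. Input that does not fit is refused with a message, and nothing moves.
- r.get_obs(): the state, without advancing time (a new reading comes with each control period).
- r.read_camera(name): name is "scene" or "top"; returns a dict with "img" (384x512x3 uint8, blue, green, red), "mtx" (3x3 intrinsics, pixels), "R" (3x3) and "t" (3): a world point X has camera coordinates R X + t. Camera axes: x right, y down, z forward; pixel columns grow to the right and rows downward; lengths in m; the calibration is good to about 2 mm. A picture is of the moment at which its call begins. There is no depth.
- r.finish_job(): hands the job in; it is judged then, once.
The state is a dict: "t": time; "joint_pos": joint angles; "joint_velocities": joint speeds; "joint_torque": joint torques, N m; "tcp_pos": TCP position; "eef_rot": TCP orientation; "contact_force": force on the tool from outside, world axes, zero at the start; "wrist_torque": the same for the moment, N m; "width": finger opening in m; "grip_force": force on a finger pad.
Only numpy, scipy, OpenCV 4.12 (cv2) and the standard library are available. Lean on these libraries where they do the work, as an engineer would, in place of code of your own. Each camera call takes 0.05 s, during which the arm holds its last target. There are 200 camera calls.

## Working session

There is one attempt and no reset: what is moved stays moved. The work goes in short steps, Python scripts to look and compute and a tool call to move; the robot and the scene stay as the last step left them, time stands still between calls to the robot, and variables do not carry over. Pictures are saved under pics/ and viewed, at most 10 in all, crops included, and the job is handed in when it is done.

```bash
ls; mkdir -p pics; python3 - <<'E'
from station import r
import cv2,numpy as np
o=r.get_obs();print(o['t'],o['tcp_pos'],o['eef_rot'],o['width'],r.hold_point_z)
for n in("scene","top"):
    c=r.read_camera(n);cv2.imwrite(f"pics/{n}0.png",c["img"]);print(n,(-c["R"].T@c["t"]).round(3),c["mtx"].round(1).tolist())
    np.savez(f"{n}0.npz",**c)
E
```

```text
pics
station.py
0.0 [ 0.27354294 -0.58910564  0.22163158] [-1.79905581e+02  7.48982291e-03  2.49098017e+01] 0.08726228047209732 0.0187
scene [1.165 0.289 0.677] [[404.5, 0.0, 257.7], [0.0, 404.5, 190.6], [0.0, 0.0, 1.0]]
top [0.395 0.    0.981] [[398.2, 0.0, 254.4], [0.0, 398.2, 189.6], [0.0, 0.0, 1.0]]
```

View pics/top0.png

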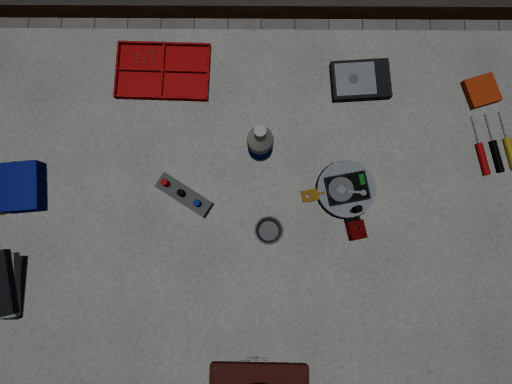

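View pics/scene0.png

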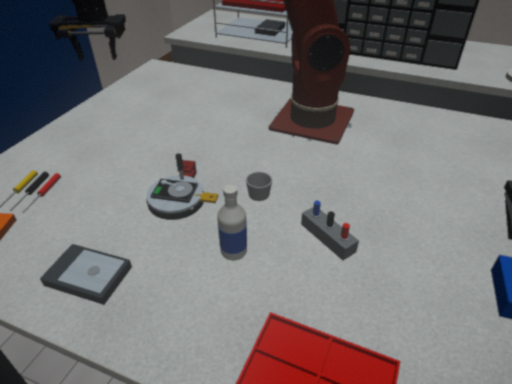

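The top view shows the fixture at right, with its disc near (346,190), tongue hole near (308,196), clevis at (356,229) and handle at (357,209). The rack is at left with the red pin at (165,183), black at (181,193) and blue at (197,204). The bottle is at (260,140) and the tin at (268,230). The scene view agrees. Next I'll measure.

```bash
cat > h.py <<'E'
import cv2,numpy as np
def load(n): return dict(np.load(n+".npz"))
def onplane(c,uv,z):
    K,R,t=c["mtx"],c["R"],c["t"];C=-R.T@t
    d=R.T@np.linalg.inv(K)@np.array([*uv,1.]);return C+d*(z-C[2])/d[2]
def proj(c,X):
    p=c["mtx"]@(c["R"]@np.array(X)+c["t"]);return p[:2]/p[2]
def tri(cs,uvs):
    P=[c["mtx"]@np.c_[c["R"],c["t"]] for c in cs]
    X=cv2.triangulatePoints(P[0],P[1],np.array(uvs[0],float),np.array(uvs[1],float))[:,0];return X[:3]/X[3]
def blobs(c,lo,hi,roi,amin=8):
    h=cv2.cvtColor(c["img"],cv2.COLOR_BGR2HSV);x0,y0,x1,y1=roi
    m=np.zeros(h.shape[:2],np.uint8);m[y0:y1,x0:x1]=cv2.inRange(h,lo,hi)[y0:y1,x0:x1]
    n,l,s,ce=cv2.connectedComponentsWithStats(m)
    return m,[(s[i].tolist(),ce[i].round(2).tolist()) for i in range(1,n) if s[i,4]>=amin]
E
python3 - <<'E'
from h import *
T,S=load("top0"),load("scene0")
red1,red2=((0,110,50),(8,255,255)),((172,110,50),(180,255,255))
for n,c,rf,rr in(("top",T,(290,150,400,250),(145,160,225,225)),("scene",S,(130,140,225,225),(290,190,370,265))):
    print(n,"clevis",blobs(c,*red1,rf)[1],"redpin",blobs(c,*red1,rr)[1],"blue",blobs(c,(105,110,50),(130,255,255),rr)[1],"yellow",blobs(c,(15,130,80),(32,255,255),rf)[1])
a=cv2.resize(T["img"][150:250,290:400],None,fx=7,fy=7,interpolation=cv2.INTER_CUBIC)[:, :770][:600]
b=cv2.resize(T["img"][165:225,145:225],None,fx=8,fy=8,interpolation=cv2.INTER_CUBIC)
cv2.imwrite("pics/f.png",cv2.resize(T["img"][150:250,290:400],None,fx=6,fy=6,interpolation=cv2.INTER_CUBIC))
k=np.hstack([cv2.resize(T["img"][165:225,145:225],None,fx=5,fy=5,interpolation=cv2.INTER_CUBIC),cv2.resize(S["img"][195:255,290:370],None,fx=5,fy=5,interpolation=cv2.INTER_CUBIC)])
cv2.imwrite("pics/k.png",k)
E
```

```text
top clevis [([345, 219, 22, 21, 289], [356.54, 229.39])] redpin [([161, 179, 7, 7, 34], [163.59, 181.62])] blue [([193, 200, 7, 7, 38], [196.08, 202.63])] yellow [([301, 189, 24, 13, 182], [310.55, 194.85])]
scene clevis [([183, 161, 12, 15, 134], [188.31, 167.54])] redpin [([342, 223, 7, 15, 75], [344.95, 229.79])] blue [([315, 201, 5, 14, 53], [316.6, 206.94])] yellow [([201, 193, 16, 9, 121], [208.38, 196.94])]
```

View pics/f.png

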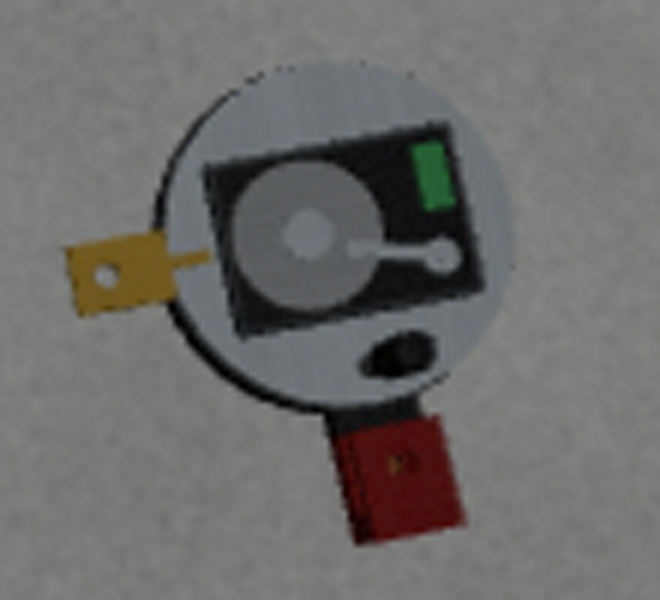

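View pics/k.png

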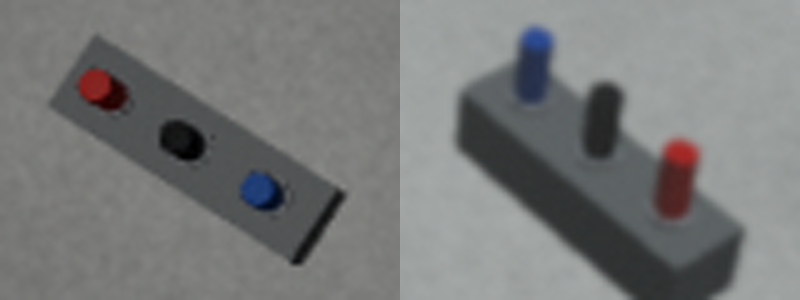

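The crops show the tongue hole at crop (106,276), the clevis hole at (404,462), the handle grip top at about (415,348), and the disc from 165 to 514 across and 60 to 415 down. The red knob top is at (96,85) in the left crop and (681,153) in the right one.

```bash
python3 - <<'E'
from h import *
T,S=load("top0"),load("scene0")
f=lambda x,y:(290+(x+.5)/6-.5,150+(y+.5)/6-.5)
th=onplane(T,f(106,276),.029);ch=onplane(T,f(404,462),.04);ax=onplane(T,f(339.5,237.5),.029);ht=onplane(T,f(415,347),.105)
print("th",th,"ch",ch,"ax",ax,"ht",ht)
for n,p in(("th",th),("ch",ch),("ht",ht)):
    d=(p-ax)[:2];print(n,np.hypot(*d),np.degrees(np.arctan2(d[1],d[0])))
corn=[onplane(T,f(*q),.04) for q in((340,432),(441,415),(466,522),(362,545))]
print(np.array(corn).round(4).tolist(),np.mean(corn,0))
g=lambda x,y:(145+(x+.5)/5-.5,165+(y+.5)/5-.5); s=lambda x,y:(290+(x-400+.5)/5-.5,195+(y+.5)/5-.5)
for n,a,b in(("red",(96,85),(681,153)),("black",(180,138),(606,94)),("blue",(261,189),(537,40))):
    print(n,onplane(T,g(*a),.077),onplane(S,s(*b),.077),tri([T,S],[g(*a),s(*b)]))
# scene-view checks: clevis hole, tongue yellow
print(proj(S,ch),proj(S,th),proj(S,ht))
# bottle cap, tin
print("bottle",onplane(T,(260,131),.18),"tin",onplane(T,(268.5,230.5),.05))
k=np.hstack([cv2.resize(S["img"][145:220,135:225],None,fx=8,fy=8,interpolation=cv2.INTER_CUBIC)])
cv2.imwrite("pics/s.png",k)
E
```

```text
th [ 0.5074087  -0.11118376  0.029     ] ch [ 0.43446025 -0.22598804  0.04      ] ax [ 0.52417324 -0.20455725  0.029     ] ht [ 0.47377702 -0.21513673  0.105     ]
th 0.09486652633429742 100.17860039504528
ch 0.09223719188275042 -166.5648637415386
ht 0.051494704450104456 -168.14427303645388
[[0.4458, -0.2012, 0.04], [0.453, -0.2408, 0.04], [0.4115, -0.2496, 0.04], [0.402, -0.2091, 0.04]] [ 0.42809302 -0.22518016  0.04      ]
red [0.52978413 0.22408739 0.077     ] [0.53302198 0.22578364 0.077     ] [0.5301247  0.22515946 0.07408477]
black [0.5057054  0.18432708 0.077     ] [0.50943347 0.18735395 0.077     ] [0.50589757 0.18594137 0.07338363]
blue [0.48272342 0.14629831 0.077     ] [0.48649431 0.14973611 0.077     ] [0.48277035 0.14792745 0.07329686]
[184.88382541 165.72511945] [210.77038903 195.87207462] [177.51797687 154.20743454]
bottle [0.62275784 0.00372059 0.18      ] tin [ 0.42201053 -0.01861538  0.05      ]
```

View pics/s.png

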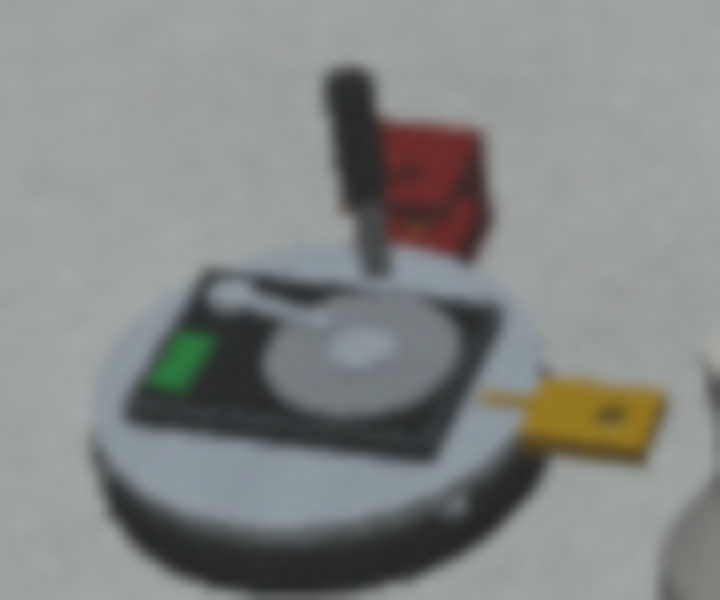

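All points agree: both holes are 95 mm from an axis at about (0.527,-0.204), the handle is 90° from the tongue, the pin spacing is 45 mm, and the scene view agrees within 1 px. The cradle is at about -92°, so I turn it about +92°. First I square the tool to yaw 0 and travel above the handle.

Units first: shifts go in shares of 50 mm and turns go in shares of 90 degrees. So -0.04 m is -0.8, 0.02 m is 0.4, 8.3 degrees / 90 = 0.0922.

Emit:
shift_gripper(offsets=[{"rz":0.0922,"aperture":0.05},{"rz":0.0922,"aperture":0.05},{"rz":0.0922,"aperture":0.05},{"tx":0.4,"ty":-0.8,"aperture":0.05},{"tx":0.4,"ty":-0.8,"aperture":0.05},{"tx":0.4,"ty":-0.8,"aperture":0.05},{"tx":0.4,"ty":-0.8,"aperture":0.05},{"tx":0.4,"ty":-0.8,"aperture":0.05},{"tx":0.4,"ty":-0.8,"aperture":0.05},{"tx":0.4,"ty":-0.8,"aperture":0.05}])

```text
t: 1.1
tcp_pos: [0.414, -0.3077, 0.2224]
eef_rot: [-180.0, 0.0, 0.0]
contact_force: [0.9, 0.1, -0.4]
width: 0.0501
grip_force: 0.0
```

```bash
cat > o.py <<'E'
from station import r;import numpy as np
o=r.get_obs();print(round(o['t'],2),o['tcp_pos'].round(4) if hasattr(o['tcp_pos'],'round') else o['tcp_pos'],np.round(o['eef_rot'],2),np.round(o['joint_pos'],1),np.round(o['contact_force'],1),o['width'],o['grip_force'])
E
python3 o.py
```

```text
1.1 [ 0.414  -0.3077  0.2224] [-1.8e+02  2.0e-02  1.0e-02] [ 37.7   3.9  -6.3 102.1   0.5  74.  -58.7] [ 0.9  0.1 -0.4] 0.05012952515607919 0.0
```

In the tool's units: 0.04 m is 0.8, -0.031 m is -0.62.

Emit:
shift_gripper(offsets=[{"tx":0.4,"ty":-0.62,"aperture":0.05},{"tx":0.4,"ty":-0.62,"aperture":0.05},{"tx":0.39,"ty":-0.61,"aperture":0.05},{"tz":0.6,"aperture":0.05},{"tz":0.8,"aperture":0.05},{"tz":0.8,"aperture":0.05},{"tz":0.6,"aperture":0.05},{"tz":0.32,"aperture":0.05},{"aperture":0.05}])

```text
t: 2.0
tcp_pos: [0.4712, -0.2161, 0.0639]
eef_rot: [-179.9, 0.3, 0.0]
contact_force: [0.6, 0.1, 0.3]
width: 0.0497
grip_force: 0.0
```

Emit:
shift_gripper(offsets=[{"aperture":0.0},{"aperture":0.0},{"aperture":0.0},{"aperture":0.0}])

```text
t: 2.4
tcp_pos: [0.4737, -0.2172, 0.0675]
eef_rot: [180.0, -0.1, 0.0]
contact_force: [0.8, 0.8, -0.4]
width: 0.0256
grip_force: 0.0
```

```bash
python3 - <<'E'
import numpy as np
# arc plan in tool axes
from station import r
ax=np.array([.5268,-.2040]);a=np.radians(191.8+np.linspace(0,91.6,11));p=ax+.055*np.c_[np.cos(a),np.sin(a)]
print(p[[0,-1]]);d=np.diff(p,axis=0);d[:,1]*=-1;print(d.round(4).tolist())
E
```

```text
[[ 0.47296229 -0.21524728]
 [ 0.53954613 -0.25750267]]
[[0.0025, 0.0084], [0.0038, 0.0079], [0.005, 0.0072], [0.0061, 0.0063], [0.007, 0.0053], [0.0078, 0.0041], [0.0083, 0.0028], [0.0087, 0.0014], [0.0088, 0.0001], [0.0087, -0.0013]]
```

Emit:
shift_gripper(offsets=[{"aperture":0.0},{"aperture":0.0},{"aperture":0.0}])

```text
t: 2.7
tcp_pos: [0.4736, -0.2168, 0.067]
eef_rot: [180.0, -0.0, 0.0]
contact_force: [-1.0, 2.2, 5.5]
width: 0.0152
grip_force: 30.0
```

In the tool's units: 0.0088 m is 0.176, 0.0087 m is 0.174.

Emit:
shift_gripper(offsets=[{"tx":0.05,"ty":0.168,"aperture":0},{"tx":0.076,"ty":0.158,"aperture":0},{"tx":0.1,"ty":0.144,"aperture":0},{"tx":0.122,"ty":0.126,"aperture":0},{"tx":0.14,"ty":0.106,"aperture":0},{"tx":0.156,"ty":0.082,"aperture":0},{"tx":0.166,"ty":0.056,"aperture":0},{"tx":0.174,"ty":0.028,"aperture":0},{"tx":0.176,"ty":0.002,"aperture":0},{"tx":0.174,"ty":-0.026,"aperture":0}])

```text
t: 3.7
tcp_pos: [0.5389, -0.2592, 0.0668]
eef_rot: [-180.0, 0.2, 0.0]
contact_force: [-8.2, 2.3, 10.8]
width: 0.0153
grip_force: 30.0
```

Emit:
shift_gripper(offsets=[{"aperture":0},{"aperture":0},{"aperture":0}])

```text
t: 4.0
tcp_pos: [0.54, -0.2591, 0.0669]
eef_rot: [180.0, 0.0, 0.0]
contact_force: [-2.0, 0.4, 5.0]
width: 0.0152
grip_force: 30.0
```

```bash
python3 - <<'E'
from station import r
import cv2,numpy as np
for n in("scene","top"):
    c=r.read_camera(n);np.savez(f"{n}1.npz",**c)
    if n=="top":a=c["img"][150:250,290:400]
    else:b=c["img"][135:215,130:220]
cv2.imwrite("pics/a.png",np.hstack([cv2.resize(a,(440,400),interpolation=cv2.INTER_CUBIC),cv2.resize(b,(360,400),interpolation=cv2.INTER_CUBIC)]))
E
```

```text
(no output)
```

View pics/a.png

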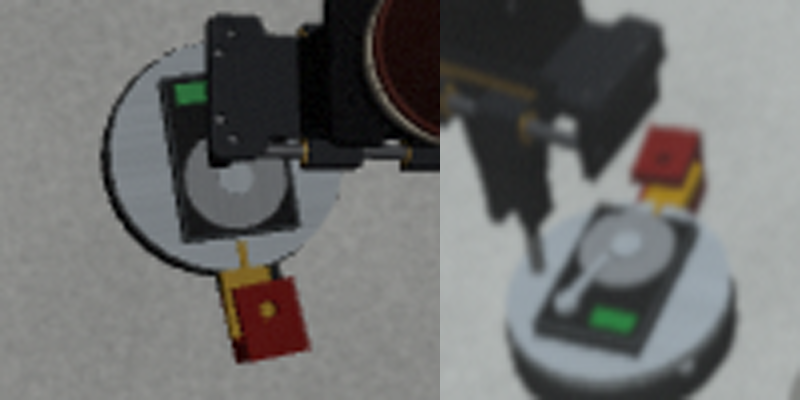

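The tongue is in the slot, but yellow shows through the clevis hole at crop (267,310), so there is still an offset of a few mm. I'll measure the tongue line.

```bash
python3 - <<'E'
from h import *
T=load("top1");S=load("scene1")
K=6;x0,y0,x1,y1=335,205,380,245
m=cv2.resize(T["img"][y0:y1,x0:x1],None,fx=13,fy=13,interpolation=cv2.INTER_CUBIC)
cv2.imwrite("pics/t1.png",m)
ax=np.array([.5268,-.2040]);an=np.radians(193.4)
def tp(ang,rad,lat,z):
    c,s=np.cos(ang),np.sin(ang);return [ax[0]+rad*c-lat*s,ax[1]+rad*s+lat*c,z]
for d in(-6,-3,0,3):
    a=an+np.radians(d)
    q=[proj(T,tp(a,*p)) for p in((.069,-.014,.029),(.069,.014,.029),(.078,-.014,.029),(.078,.014,.029),(.095,0,.029))]
    print(d,[((np.array(u)-(x0,y0)+.5)*13-.5).round(0).astype(int).tolist() for u in q])
print("ch",[((proj(T,tp(an,.095,0,z))-(x0,y0)+.5)*13-.5).round(0) for z in(.04,.032)])
E
```

```text
-6 [[126, 166], [278, 148], [133, 215], [285, 197], [223, 298]]
-3 [[146, 167], [297, 141], [156, 215], [307, 190], [250, 295]]
0 [[167, 167], [315, 134], [179, 215], [328, 182], [277, 289]]
3 [[187, 166], [333, 125], [202, 213], [348, 172], [303, 283]]
ch [array([291., 287.]), array([280., 289.])]
```

View pics/t1.png

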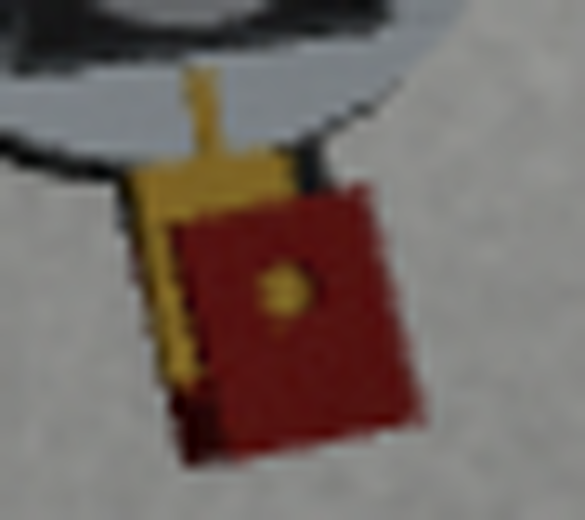

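The tongue's inner edge is centred at crop (213,161), between the -6° prediction (202,157) and the -3° one (222,154). The cradle is therefore about 4.5° short, and I nudge it on about 4.3 mm at the handle.

In the tool's units: 0.0021 m is 0.042, -0.0005 m is -0.01.

Emit:
shift_gripper(offsets=[{"tx":0.042,"ty":-0.008,"aperture":0},{"tx":0.042,"ty":-0.01,"aperture":0},{"aperture":0},{"aperture":0}])

```text
t: 4.5
tcp_pos: [0.5432, -0.2586, 0.0668]
eef_rot: [180.0, 0.1, 0.0]
contact_force: [-5.7, 0.5, 8.4]
width: 0.0151
grip_force: 30.0
```

```bash
cat > tong.py <<'E'
from h import *
from station import r
T=r.read_camera("top");np.savez("top2.npz",**T)
m,b=blobs(T,(15,110,60),(32,255,255),(335,205,380,245),3);print(b)
x0,y0,x1,y1=335,205,380,245
cv2.imwrite("pics/t2.png",cv2.resize(T["img"][y0:y1,x0:x1],None,fx=13,fy=13,interpolation=cv2.INTER_CUBIC))
E
python3 tong.py
```

```text
[([347, 210, 12, 12, 59], [352.29, 217.37]), ([355, 226, 4, 3, 10], [356.8, 226.9])]
```

View pics/t2.png

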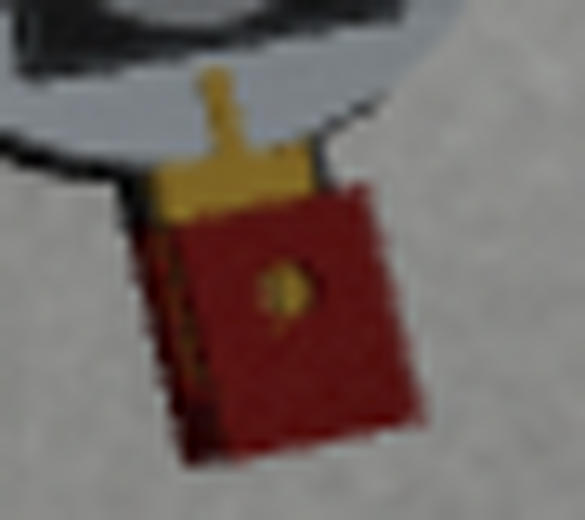

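```bash
cat > lat.py <<'E'
from h import *
import sys
ax=np.array([.5268,-.2040]);an=np.radians(193.4);c,s=np.cos(an),np.sin(an)
def warp(T,z,k=4000):
    # rectify to fixture frame: col = lateral (+/-30mm), row = radial 40..125mm
    pts=[(.04,-.03),(.04,.03),(.125,.03),(.125,-.03)]
    src=np.float32([proj(T,[ax[0]+q*c-l*s,ax[1]+q*s+l*c,z]) for q,l in pts])
    dst=np.float32([((l+.03)*k,(q-.04)*k) for q,l in pts])
    return cv2.warpPerspective(T["img"],cv2.getPerspectiveTransform(src,dst),(240,340),flags=cv2.INTER_CUBIC).astype(float)
def edges(w,r0,r1,k=4000):  # weighted lateral centroid/edges
    v=w[int((r0-.04)*k):int((r1-.04)*k)].mean(0);return v
if __name__=="__main__":
  for n in sys.argv[1:]:
    T=load(n);A=warp(T,.029);y=np.clip(A[...,1]-A[...,0]-15,0,None) # green minus blue
    l=(np.arange(240)+.5)/4-30
    for r0,r1 in((.055,.067),(.072,.077)):
        v=edges(y,r0,r1);p=l[v>v.max()/2];print(n,r0,"edges",p.min(),p.max(),"mid deg",np.degrees((p.min()+p.max())/2/((r0+r1)*500)))
    B=warp(T,.04);rd=B[...,2]-B[...,1]
    v=edges(rd,.105,.12);p=l[v>v.max()/2];print("clevis edges (z.04)",p.min(),p.max())
    h=B[int((.0935-.04)*4000):int((.0965-.04)*4000)].mean(0)
    print("hole G-B, R along lateral -8..8:",[(round(x),int(a),int(b)) for x,a,b in zip(l[88:153:4],(h[:,1]-h[:,0])[88:153:4],h[88:153:4,2])])
E
python3 lat.py top1 top2
```

```text
top1 0.055 edges -6.625 -2.875 mid deg -4.4615566014285415
top1 0.072 edges -20.625 7.625 mid deg -4.998960628658189
clevis edges (z.04) -22.375 17.125
hole G-B, R along lateral -8..8: [(-8, 2, 84), (-7, 9, 87), (-6, 21, 93), (-5, 35, 100), (-4, 50, 111), (-3, 58, 118), (-2, 63, 124), (-1, 65, 126), (0, 61, 122), (1, 55, 111), (2, 45, 95), (3, 27, 75), (4, 11, 64), (5, 1, 63), (6, -1, 71), (7, 1, 81), (8, 1, 84)]
top2 0.055 edges -3.625 0.375 mid deg -1.5263219952255536
top2 0.072 edges -16.625 11.375 mid deg -2.0188110231119607
clevis edges (z.04) -23.625 17.125
hole G-B, R along lateral -8..8: [(-8, 3, 84), (-7, 8, 87), (-6, 14, 92), (-5, 22, 95), (-4, 31, 95), (-3, 37, 91), (-2, 45, 96), (-1, 55, 109), (0, 60, 118), (1, 56, 112), (2, 44, 95), (3, 26, 75), (4, 10, 63), (5, 0, 62), (6, -2, 71), (7, 0, 81), (8, 0, 85)]
```

In the tool's units: 0.002 m is 0.04, -0.0004 m is -0.008.

Emit:
shift_gripper(offsets=[{"tx":0.04,"ty":-0.008,"aperture":0},{"aperture":0},{"aperture":0}])

```text
t: 4.85
tcp_pos: [0.545, -0.2583, 0.0668]
eef_rot: [180.0, 0.1, 0.0]
contact_force: [-6.8, 0.6, 9.4]
width: 0.0155
grip_force: 30.0
```

```bash
sed -i 's/cv2.imwrite/0 and cv2.imwrite/' tong.py; python3 tong.py; python3 lat.py top2
```

```text
[([347, 210, 13, 12, 59], [353.15, 217.24]), ([357, 227, 2, 2, 3], [357.67, 227.67])]
top2 0.055 edges -1.625 2.125 mid deg 0.23481876849623903
top2 0.072 edges -14.375 13.375 mid deg -0.38453543297370685
clevis edges (z.04) -23.875 17.125
hole G-B, R along lateral -8..8: [(-8, 1, 85), (-7, 5, 87), (-6, 13, 93), (-5, 20, 96), (-4, 23, 88), (-3, 18, 75), (-2, 14, 62), (-1, 13, 58), (0, 17, 63), (1, 26, 71), (2, 33, 76), (3, 27, 73), (4, 12, 64), (5, 0, 62), (6, -1, 71), (7, 1, 80), (8, 2, 85)]
```

```bash
python3 lat.py top0 | tail -2
```

```text
Traceback (most recent call last):
  File "lat.py", line 17, in <module>
    v=edges(y,r0,r1);p=l[v>v.max()/2];print(n,r0,"edges",p.min(),p.max(),"mid deg",np.degrees((p.min()+p.max())/2/((r0+r1)*500)))
                                                         ~~~~~^^
ValueError: zero-size array to reduction operation minimum which has no identity
```

In the tool's units: -0.04 m is -0.8, -0.03 m is -0.6.

Emit:
shift_gripper(offsets=[{"aperture":0.03},{"aperture":0.05},{"aperture":0.05},{"tz":-0.4,"aperture":0.05},{"tz":-0.8,"aperture":0.05},{"tz":-0.8,"aperture":0.05},{"tz":-0.8,"aperture":0.05},{"ty":-0.6,"tz":-0.8,"aperture":0.05},{"ty":-0.8,"aperture":0.05},{"ty":-0.8,"aperture":0.05}])

```text
t: 5.9
tcp_pos: [0.5467, -0.147, 0.248]
eef_rot: [180.0, -0.2, -0.1]
contact_force: [0.3, 0.2, 0.0]
width: 0.0502
grip_force: 0.0
```

```bash
python3 tong.py; python3 lat.py top2; python3 - <<'E'
from lat import *
B=warp(load("top0"),.04);l=(np.arange(240)+.5)/4-30;h=B[214:226].mean(0)
print([(round(x),int(a),int(b)) for x,a,b in zip(l[88:153:4],(h[:,1]-h[:,0])[88:153:4],h[88:153:4,2])])
E
python3 o.py
```

```text
[([347, 210, 9, 12, 44], [351.52, 217.18])]
top2 0.055 edges -1.625 2.375 mid deg 0.35222815274435854
top2 0.072 edges -14.625 3.625 mid deg -4.229889762710775
clevis edges (z.04) -24.125 -11.875
hole G-B, R along lateral -8..8: [(-8, 1, 104), (-7, 1, 94), (-6, 2, 67), (-5, 2, 39), (-4, 2, 24), (-3, 2, 28), (-2, 1, 33), (-1, 1, 34), (0, 0, 35), (1, 0, 37), (2, 2, 38), (3, 3, 39), (4, 3, 39), (5, 2, 40), (6, 2, 39), (7, 2, 38), (8, 2, 41)]
[(-8, 2, 75), (-7, 6, 77), (-6, 12, 82), (-5, 18, 84), (-4, 21, 78), (-3, 19, 66), (-2, 12, 57), (-1, 6, 59), (0, 2, 66), (1, 0, 66), (2, 0, 59), (3, 0, 52), (4, 2, 51), (5, 3, 56), (6, 2, 65), (7, 1, 72), (8, 0, 76)]
5.95 [ 0.547  -0.1382  0.2475] [-1.7982e+02 -1.0000e-01  4.4000e-01] [ 23.4   9.3 -15.3  93.4   2.3  77.6 -81.8] [1.6 7.  0.8] 0.05026219644399866 0.0
```

Baseline confirms the left tint is the plunger, and the tongue is now within about 1 mm of the hole, which the pin's taper will pull in. I go on to the red pin at (0.5305, 0.2245).

Emit:
shift_gripper(offsets=[{"tx":-0.04,"ty":-0.8,"aperture":0.05},{"tx":-0.04,"ty":-0.8,"aperture":0.05},{"tx":-0.04,"ty":-0.8,"aperture":0.05},{"tx":-0.04,"ty":-0.8,"aperture":0.05},{"tx":-0.04,"ty":-0.8,"aperture":0.05},{"tx":-0.04,"ty":-0.8,"aperture":0.05},{"tx":-0.04,"ty":-0.8,"aperture":0.05},{"tx":-0.04,"ty":-0.8,"aperture":0.05},{"ty":-0.8,"aperture":0.05}])

```text
t: 6.85
tcp_pos: [0.5298, 0.2136, 0.2465]
eef_rot: [-180.0, -0.0, 0.0]
contact_force: [0.4, 0.7, -0.1]
width: 0.0499
grip_force: 0.0
```

Emit:
shift_gripper(offsets=[{"rz":-0.0944,"aperture":0.045},{"rz":-0.0944,"aperture":0.045},{"rz":-0.0944,"aperture":0.045},{"rz":-0.0944,"aperture":0.045},{"rz":-0.0944,"aperture":0.045},{"rz":-0.0944,"aperture":0.045},{"rz":-0.0889,"aperture":0.045},{"aperture":0.045},{"aperture":0.045}])

```text
t: 7.75
tcp_pos: [0.5301, 0.212, 0.2464]
eef_rot: [-180.0, 0.0, 58.8]
contact_force: [0.5, -0.5, 0.2]
width: 0.0451
grip_force: 0.0
```

```bash
python3 - <<'E'
from station import r
import numpy as np
o=r.get_obs();p=np.array(o['tcp_pos']);a=np.radians(o['eef_rot'][2]);d=np.array([.5305,.2245])-p[:2]
print(p,o['eef_rot'],o['joint_pos'],"tool dx,dy",d@[np.cos(a),np.sin(a)],d@[np.sin(a),-np.cos(a)])
E
```

```text
[0.53012061 0.21196483 0.24638711] [-1.79986971e+02  4.47553606e-03  5.87608167e+01] [  5.08553406  12.45382343 -36.37051494  91.68064602   7.49328798
  78.34377778 -63.39866125] tool dx,dy 0.010914448159244305 -0.0061764997245094995
```

In the tool's units: 0.04 m is 0.8, 0.035 m is 0.7.

Emit:
shift_gripper(offsets=[{"tx":0.22,"ty":-0.12,"aperture":0.045},{"tz":0.8,"aperture":0.045},{"tz":0.8,"aperture":0.045},{"tz":0.8,"aperture":0.045},{"tz":0.7,"aperture":0.045},{"tz":0.5,"aperture":0.045},{"tz":0.36,"aperture":0.045},{"aperture":0.045},{"aperture":0.045}])

```text
t: 8.65
tcp_pos: [0.5305, 0.2256, 0.049]
eef_rot: [-180.0, -0.0, 59.0]
contact_force: [0.8, 0.2, 0.3]
width: 0.0452
grip_force: 0.0
```

Emit:
shift_gripper(offsets=[{"aperture":0},{"aperture":0},{"aperture":0},{"aperture":0},{"aperture":0},{"aperture":0}])

```text
t: 9.25
tcp_pos: [0.5307, 0.2248, 0.0489]
eef_rot: [180.0, -0.0, 59.0]
contact_force: [-0.2, -0.3, 4.1]
width: 0.0152
grip_force: 30.0
```

In the tool's units: -0.04 m is -0.8, -0.03 m is -0.6.

Emit:
shift_gripper(offsets=[{"tz":-0.4,"aperture":0},{"tz":-0.6,"aperture":0},{"tz":-0.8,"aperture":0},{"tz":-0.8,"aperture":0},{"tz":-0.8,"aperture":0},{"tz":-0.6,"aperture":0}])

```text
t: 9.85
tcp_pos: [0.5308, 0.2249, 0.2513]
eef_rot: [179.9, -0.1, 59.0]
contact_force: [1.3, -0.9, 0.0]
width: 0.0153
grip_force: 30.0
```

Emit:
shift_gripper(offsets=[{"rz":0.0944,"aperture":0},{"rz":0.0944,"aperture":0},{"rz":0.0944,"aperture":0},{"rz":0.0944,"aperture":0},{"rz":0.0944,"aperture":0},{"rz":0.0944,"aperture":0},{"rz":0.0889,"aperture":0},{"aperture":0}])

```text
t: 10.65
tcp_pos: [0.5304, 0.2246, 0.2484]
eef_rot: [180.0, 0.0, -0.1]
contact_force: [-0.1, 0.6, -0.1]
width: 0.0152
grip_force: 30.0
```

```bash
python3 o.py
```

```text
10.65 [0.5304 0.2246 0.2484] [ 1.7999e+02  1.0000e-02 -1.2000e-01] [  -1.3   12.2  -30.3   91.     6.2   78.5 -122.4] [-0.1  0.6 -0.1] 0.015189521516764004 29.987394833005965
```

In the tool's units: 0.04 m is 0.8, -0.01 m is -0.2.

Emit:
shift_gripper(offsets=[{"tx":-0.2,"ty":0.8,"aperture":0},{"tx":-0.2,"ty":0.8,"aperture":0},{"tx":-0.2,"ty":0.8,"aperture":0},{"tx":-0.2,"ty":0.8,"aperture":0},{"tx":-0.2,"ty":0.8,"aperture":0},{"tx":-0.2,"ty":0.8,"aperture":0},{"tx":-0.2,"ty":0.8,"aperture":0},{"tx":-0.2,"ty":0.8,"aperture":0},{"tx":-0.2,"ty":0.8,"aperture":0}])

```text
t: 11.55
tcp_pos: [0.4399, -0.1369, 0.2487]
eef_rot: [180.0, -0.0, 0.3]
contact_force: [1.2, -0.4, 0.2]
width: 0.0152
grip_force: 30.0
```

Emit:
shift_gripper(offsets=[{"tx":-0.12,"ty":0.8,"aperture":0},{"ty":0.8,"aperture":0},{"ty":0.2,"tz":0.4,"aperture":0},{"tz":0.6,"aperture":0},{"tz":0.8,"aperture":0},{"tz":0.4,"aperture":0},{"aperture":0},{"aperture":0}])

```text
t: 12.35
tcp_pos: [0.4348, -0.2254, 0.1392]
eef_rot: [-180.0, -0.0, 0.2]
contact_force: [0.4, -0.1, 0.5]
width: 0.015
grip_force: 30.0
```

```bash
python3 - <<'E'
from station import r
from h import *
o=r.get_obs();print(o['tcp_pos'])
for n in("scene","top"):
    c=r.read_camera(n);np.savez(f"{n}3.npz",**c)
    p=np.array(o['tcp_pos']);print(n,[proj(c,p+[0,0,z]).round(1) for z in(-.011,-.045)],proj(c,[.4345,-.226,.04]))
    if n=="top":a=c["img"][195:255,320:390]
    else:b=c["img"][120:195,150:220]
cv2.imwrite("pics/b.png",np.hstack([cv2.resize(a,(400,343),interpolation=cv2.INTER_CUBIC),cv2.resize(b,(320,343),interpolation=cv2.INTER_CUBIC)]))
E
```

```text
[ 0.43484235 -0.22539167  0.13918548]
scene [array([180.9, 137.6]), array([182.5, 148.9])] [184.87230761 165.73227263]
top [array([366.6, 224.8]), array([362.5, 225.5])] [356.92147028 226.56639871]
```

View pics/b.png

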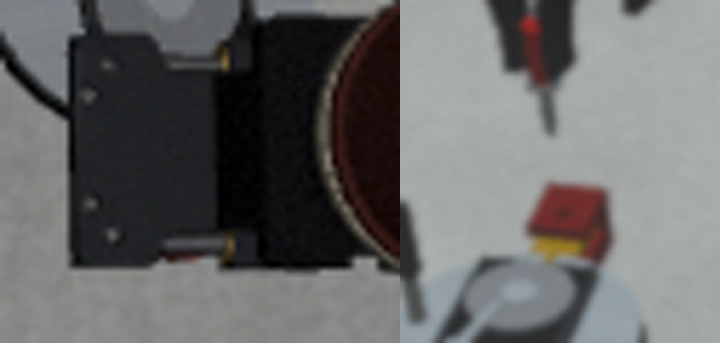

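The scene crop shows the pin tip at image (182.6,148.7), where the arm pose predicts it. The clevis hole is at about (185.7,166). I'll take a subpixel check of the hole before lowering.

```bash
python3 - <<'E'
from h import *
S=load("scene3")
i=S["img"][155:180,175:200].astype(float)
print(i[6:16,2:22,2].astype(int))
w=np.clip(i[9:14,7:15].max(0).max(0)[2]-i[9:14,7:15,2]-0,0,None)
w=np.clip(np.median(i[9:14,7:15,2])-4-i[9:14,7:15,2],0,None)
Y,X=np.mgrid[164:169,182:190];uv=((w*X).sum()/w.sum(),(w*Y).sum()/w.sum());print(uv,onplane(S,uv,.04))
E
```

```text
[[166 165 165 160 141 123 116 113 114 116 118 119 121 125 125 126 126 126
  140 155]
 [164 165 163 152 132 119 112 113 113 112 113 113 114 115 115 115 110 105
  126 152]
 [165 164 158 141 124 115 113 112 112 113 113 113 113 114 114 111 102  91
  116 149]
 [164 164 152 130 117 113 112 112 112 111 112 112 111 113 114 108  92  84
  113 148]
 [165 160 143 124 114 113 111 106 100 101 105 110 114 113 111 101  82  77
  109 147]
 [163 153 132 118 114 112 106  93  85  87  97 108 113 114 107  91  73  72
  101 144]
 [158 141 123 116 113 113 107  95  91  94 103 111 112 111 100  82  70  68
   95 143]
 [146 126 114 109 110 110 109 105 106 108 111 113 112 107  93  75  69  68
   90 137]
 [134 107  94  95  98 101 100 103 105 107 107 109 107  99  83  78  78  73
   87 129]
 [132  99  84  80  80  82  81  82  85  87  89  90  90  85  80  91  95  83
   86 121]]
(np.float64(185.31896551724137), np.float64(166.26724137931035)) [ 0.4361481  -0.22366723  0.04      ]
```

In the tool's units: 0.02 m is 0.4, -0.0007 m is -0.014.

Emit:
shift_gripper(offsets=[{"ty":-0.014,"tz":0.4,"aperture":0},{"tz":0.4,"aperture":0},{"tz":0.16,"aperture":0},{"tz":0.08,"aperture":0},{"tz":0.08,"aperture":0},{"aperture":0}])

```text
t: 13.05
tcp_pos: [0.4349, -0.2248, 0.083]
eef_rot: [180.0, -0.0, 0.0]
contact_force: [-0.1, 0.2, -0.9]
width: 0.015
grip_force: 30.0
```

```bash
python3 o.py
```

```text
13.05 [ 0.4349 -0.2248  0.083 ] [ 1.7999e+02 -3.0000e-02  2.0000e-02] [ 28.    8.1  -6.3 115.    1.1  56.9 -68.8] [-0.1  0.2 -0.9] 0.014981489357997826 29.985445188358426
```

In the tool's units: 0.004 m is 0.08.

Emit:
shift_gripper(offsets=[{"tz":0.08,"aperture":0},{"tz":0.08,"aperture":0},{"aperture":0}])

```text
t: 13.35
tcp_pos: [0.4342, -0.2248, 0.0741]
eef_rot: [180.0, 0.0, -0.0]
contact_force: [-1.0, -1.6, -0.1]
width: 0.0155
grip_force: 30.0
```

Emit:
shift_gripper(offsets=[{"tz":0.08,"aperture":0},{"tz":0.08,"aperture":0},{"aperture":0}])

```text
t: 13.65
tcp_pos: [0.4342, -0.2248, 0.0659]
eef_rot: [-180.0, 0.0, 0.0]
contact_force: [-1.2, -2.5, -1.4]
width: 0.0149
grip_force: 30.0
```

In the tool's units: 0.004 m is 0.08, 0.003 m is 0.06.

Emit:
shift_gripper(offsets=[{"tz":0.08,"aperture":0},{"tz":0.06,"aperture":0},{"aperture":0}])

```text
t: 13.95
tcp_pos: [0.4342, -0.2247, 0.059]
eef_rot: [-180.0, 0.0, 0.0]
contact_force: [-1.3, -2.9, -2.8]
width: 0.0148
grip_force: 30.0
```

Emit:
shift_gripper(offsets=[{"tz":0.06,"aperture":0},{"tz":0.06,"aperture":0},{"aperture":0},{"aperture":0}])

```text
t: 14.35
tcp_pos: [0.4347, -0.225, 0.0538]
eef_rot: [180.0, -0.0, -0.0]
contact_force: [-2.5, -2.4, 4.1]
width: 0.015
grip_force: 30.0
```

In the tool's units: 0.002 m is 0.04.

Emit:
shift_gripper(offsets=[{"tz":0.04,"aperture":0},{"tz":0.04,"aperture":0},{"aperture":0},{"aperture":0}])

```text
t: 14.75
tcp_pos: [0.4349, -0.225, 0.0507]
eef_rot: [180.0, -0.0, -0.0]
contact_force: [-7.2, -1.5, 15.2]
width: 0.015
grip_force: 30.0
```

Emit:
shift_gripper(offsets=[{"tz":0.04,"aperture":0},{"aperture":0},{"aperture":0}])

```text
t: 15.05
tcp_pos: [0.4357, -0.2251, 0.05]
eef_rot: [179.9, -0.1, 0.0]
contact_force: [-10.3, 0.5, 28.0]
width: 0.015
grip_force: 30.0
```

Force rose to 28 N at the expected seated height. Releasing and checking.

Units first: shifts go in shares of 50 mm and turns go in shares of 90 degrees. So -0.05 m is -1, -0.04 m is -0.8.

Emit:
shift_gripper(offsets=[{"tz":-0.02,"aperture":0.015},{"aperture":0.04},{"aperture":0.04},{"aperture":0.04},{"tz":-0.4,"aperture":0.04},{"tz":-0.8,"aperture":0.04},{"tz":-0.8,"aperture":0.04},{"tz":-1,"aperture":0.04},{"ty":0.8,"tz":-0.6,"aperture":0.04},{"ty":0.8,"aperture":0.04}])

```text
t: 16.05
tcp_pos: [0.4374, -0.3058, 0.2339]
eef_rot: [179.8, -0.4, 0.2]
contact_force: [0.8, -0.4, -0.3]
width: 0.0399
grip_force: 0.0
```

Emit:
shift_gripper(offsets=[{"ty":0.8,"aperture":0.04},{"ty":0.8,"aperture":0.04},{"ty":0.8,"aperture":0.04},{"aperture":0.04}])

```text
t: 16.45
tcp_pos: [0.4325, -0.4298, 0.2272]
eef_rot: [179.9, 0.1, -0.3]
contact_force: [-0.7, 0.2, -0.3]
width: 0.0403
grip_force: 0.0
```

```bash
python3 - <<'E'
from station import r
from h import *
for n in("scene","top"):
    c=r.read_camera(n);np.savez(f"{n}4.npz",**c)
    print(n,"knob top/collar",[proj(c,[.4347,-.225,z]).round(1) for z in(.079,.04)])
    roi=(330,200,380,245) if n=="top" else (170,135,205,185)
    if n=="top":a=c["img"][195:255,320:390]
    else:
        b=c["img"][135:195,160:220]
        for q,rr in(("bottle",S) for S in()):pass
cv2.imwrite("pics/c.png",np.hstack([cv2.resize(a,(400,343),interpolation=cv2.INTER_CUBIC),cv2.resize(b,(343,343),interpolation=cv2.INTER_CUBIC)]))
T0,T=load("top0")["img"],load("top4")["img"]
for q,(x0,y0,x1,y1) in dict(bottle=(240,115,280,165),tin=(250,212,290,248),rack=(178,180,220,222)).items():
    print(q,"meandiff",np.abs(T0[y0:y1,x0:x1].astype(int)-T[y0:y1,x0:x1]).mean())
E
python3 o.py
```

```text
scene knob top/collar [array([183.4, 153.7]), array([185.2, 165.9])]
top knob top/collar [array([360.7, 225.8]), array([356.5, 226.5])]
bottle meandiff 0.8796666666666667
tin meandiff 0.8398148148148148
rack meandiff 0.8537414965986394
16.55 [ 0.4345 -0.4249  0.2276] [-1.7993e+02  5.0000e-02 -6.0000e-02] [ 38.   14.1   2.6  89.8  -0.7  76.2 -49.4] [-0.1 -0.1  0.1] 0.03988610293642711 0.0
```

View pics/c.png

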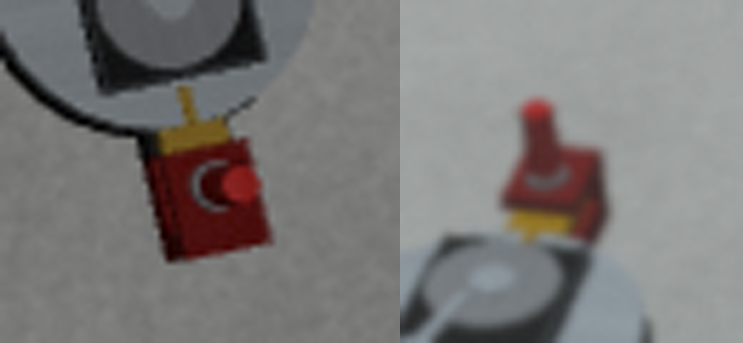

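The pin stands in the clevis with its collar apparently flat. The knob top is at crop (537,107) in the scene view and (242,184) in the top view, and bottle, tin and spares are unchanged. I'll check the height numerically against the same measurement in the rack.

```bash
python3 - <<'E'
from h import *
def top(c,roi,thr):
    x0,y0,x1,y1=roi;i=c["img"][y0:y1,x0:x1].astype(float);w=i[...,2]-i[...,1]
    w=np.clip(w-thr*w.max(),0,None);Y,X=np.mgrid[y0:y1,x0:x1];return ((w*X).sum()/w.sum(),(w*Y).sum()/w.sum())
for k,rt,rs in((0,(155,172,175,192),(335,215,355,245)),(4,(352,216,372,238),(175,145,195,165))):
    T,S=load(f"top{k}"),load(f"scene{k}")
    for th in(.7,.8):
        a,b=top(T,rt,th),top(S,rs,th);print(k,np.round(a,2),np.round(b,2),tri([T,S],[a,b]).round(4))
E
```

```text
0 [163.38 181.59] [345.87 225.21] [0.5302 0.2257 0.0744]
0 [163.25 181.62] [345.83 225.13] [0.5301 0.2257 0.0746]
4 [361.56 226.83] [183.42 153.86] [ 0.4323 -0.2272  0.0766]
4 [361.53 226.77] [183.36 153.81] [ 0.4325 -0.2271  0.0769]
```

Height rise over the rack reading is 2.2 mm against the 2.0 mm expected for fully home. As insurance for flat seating, I give it a gentle press on the knob with shut fingers.

In the tool's units: -0.04 m is -0.8, 0.03 m is 0.6.

Emit:
shift_gripper(offsets=[{"ty":-0.8,"aperture":0},{"ty":-0.8,"aperture":0},{"ty":-0.8,"aperture":0},{"ty":-0.8,"aperture":0},{"ty":-0.8,"aperture":0},{"tz":0.8,"aperture":0},{"tz":0.8,"aperture":0},{"tz":0.6,"aperture":0},{"tz":0.2,"aperture":0},{"aperture":0}])

```text
t: 17.55
tcp_pos: [0.434, -0.2233, 0.1078]
eef_rot: [-179.9, 0.1, 0.1]
contact_force: [0.9, 0.3, 0.7]
width: 0.0002
grip_force: 0.0
```

Emit:
shift_gripper(offsets=[{"tz":0.2,"aperture":0},{"tz":0.2,"aperture":0},{"tz":0.08,"aperture":0},{"aperture":0}])

```text
t: 17.95
tcp_pos: [0.4344, -0.2245, 0.0842]
eef_rot: [-180.0, 0.0, 0.0]
contact_force: [0.1, -0.5, 0.9]
width: 0.0002
grip_force: 0.0
```

In the tool's units: 0.003 m is 0.06, 0.002 m is 0.04.

Emit:
shift_gripper(offsets=[{"tz":0.06,"aperture":0},{"tz":0.04,"aperture":0},{"aperture":0}])

```text
t: 18.25
tcp_pos: [0.4352, -0.2247, 0.08]
eef_rot: [180.0, -0.1, 0.0]
contact_force: [0.4, 0.9, 2.5]
width: 0.0004
grip_force: 0.8
```

Emit:
shift_gripper(offsets=[{"tz":0.04,"aperture":0},{"aperture":0},{"aperture":0}])

```text
t: 18.55
tcp_pos: [0.4365, -0.2247, 0.0795]
eef_rot: [180.0, -0.2, 0.0]
contact_force: [-0.8, 2.2, 14.6]
width: 0.0001
grip_force: 7.6
```

Knob top is firm at z ≈ 0.0795 under 15 N, more than double the plunger's 6 N, so the pin is home. Retreating.

In the tool's units: -0.04 m is -0.8, -0.03 m is -0.6.

Emit:
shift_gripper(offsets=[{"tz":-0.2,"aperture":0},{"tz":-0.6,"aperture":0},{"tz":-0.8,"aperture":0},{"tz":-0.8,"aperture":0},{"tz":-0.6,"aperture":0},{"ty":0.8,"aperture":0},{"ty":0.8,"aperture":0},{"ty":0.8,"aperture":0},{"aperture":0},{"aperture":0}])

```text
t: 19.55
tcp_pos: [0.4341, -0.3452, 0.2273]
eef_rot: [-180.0, 0.0, -0.1]
contact_force: [0.6, 0.1, 0.6]
width: 0.0003
grip_force: 0.0
```

```bash
python3 - <<'E'
from station import r
from h import *
exec(open("h.py").read())
def top(c,roi,thr=.7):
    x0,y0,x1,y1=roi;i=c["img"][y0:y1,x0:x1].astype(float);w=i[...,2]-i[...,1]
    w=np.clip(w-thr*w.max(),0,None);Y,X=np.mgrid[y0:y1,x0:x1];return ((w*X).sum()/w.sum(),(w*Y).sum()/w.sum())
T,S=r.read_camera("top"),r.read_camera("scene")
X=tri([T,S],[top(T,(352,216,372,238)),top(S,(175,145,195,165))]);print(X)
if abs(X[2]-.0766)<.0015: print(r.finish_job())
E
```

```text
[ 0.43438686 -0.22764422  0.07611826]
the job is handed in; nothing more can be done
None
```

The job is handed in after about 20 s of robot time: the cradle is lined up and the red lock pin is home and released, its knob top firm under a 15 N push at the seated height; the spare pins, bottle and tin looked unmoved in the images, and no verdict was returned.

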